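Tap the boss of a mounting-plate blank on the dental lab bench

ROBOT

A 7-joint arm with a two-finger parallel gripper is mounted at the origin on the work surface. World frame = base frame: x ahead of the robot, y to its left, z up, the work surface at z = 0. Lengths are in m, angles in rad, forces in N, time in s.
With the tool pointing down it reaches from about 0.425 to 0.875 m from the base axis. Payload 4.7 kg.
Tool frame: the origin (TCP) lies on the centre line of the jaws, within the pads' length; the fingertips stand 14 mm ahead of it and the grasp point (between the pads) lies 5 mm behind it; z points along the fingers, y is the line along which they close (so a half turn about z gives the same grasp; the last joint's range is limited). The gripper opens to 87 mm and grips with 3 to 60 N. Pads are 19 mm wide; open, the fingers measure 117 mm over their backs; the gripper's body (75 mm by 190 mm) begins 51 mm behind the grasp point.
Start: joints at [1.289, 0.321, -0.07, 1.45, 0.023, 1.371, -0.057], TCP at [0.189, -0.622, 0.237] pointing down, gripper open.
Joint ranges: [-2.86, 2.86], [-0.3, 2.09], [-1.38, 1.24], [0.06, 2.45], [-1.56, 4.7], [0.09, 2.05], [-2.69, 2.69]. Speed limits (rad/s): [2.57, 2.57, 3.14, 3.14, 3.14, 3.14, 3.14].

INTERFACE

Orientations are given as a rotation vector (axis times angle).
In Python, from bench import * gives the robot as it stands.
- The arm moves only by the shell command python3 -m jog 'ROWS' [FORCE]. ROWS is JSON, a list of rows, each an object of numbers: "claw": the finger opening in mm, from 0 to 87; "dx", "dy", "dz": the shift along the tool's x, y, z in mm; "spin": the turn about the tool's z in degrees. In form: [{"claw": .., "dx": .., "dy": .., "dz": .., "spin": ..}, ...]. A call has 1 to 20 rows; each row is the pose to reach, as a shift and turn from the pose commanded when the call began, along the tool's axes at that moment; what a row does not reach only later rows make up. A row lasts 1/12 s, in which the tool goes at most 41.7 mm and 7.16 degrees, less where a joint would pass 70% of its speed; a pose out of reach is approached as far as the arm can. A call with a gripper value outside its range is refused whole. The fingers move at their own pace and stop on an object; FORCE is the grip in N (left out, the last holds). Time passes only in rows, so rows that repeat a pose let the fingers close. It gives the time, the measured TCP pose, the force, the opening and the grip force at its end, in the units of the state.
- get_state(): the state, without advancing time (a new reading comes with each control period).
- get_image(name): name is "side" or "top"; returns a dict with "frame" (480x640x3 uint8, red, green, blue), "depth" (480x640 float32, m along the optical axis (not along the pixel's ray), 0 where there is no reading), "K" (3x3 intrinsics, pixels), "T" (4x4, takes a point from camera to world coordinates). Camera axes: x right, y down, z forward; pixel columns grow to the right and rows downward; lengths in m; the calibration is good to about 2 mm. A picture is of the moment at which its call begins.
- close_job(): hands the job in; it is judged then, once.
The state is a dict: "time": time; "joint_positions": joint angles; "qd": joint speeds; "joint_torque": joint torques, N m; "position": TCP position; "tool_rot": TCP orientation; "ft_force": force on the tool from outside, world axes, zero at the start; "torque": the same for the moment, N m; "grip_width": opening from 0.0 (shut) to 1.0 (fully open); "grip_force": force on a finger pad.
Only numpy, scipy, OpenCV 4.12 (cv2) and the standard library are available. Lean on these libraries where they do the work, as an engineer would, in place of code of your own. Each camera call takes 0.05 s, during which the arm holds its last target. There are 200 camera calls.

TASK

The tap is already started in the boss of the aluminium blank on the hand-tapping stand. Using its crank, turn the tap half a turn clockwise (seen from above) and stop, turn it back a quarter turn to break the chip and stop, then turn it clockwise again until the crank arm comes up against the stop post, and let go. Do not turn the cross-bar of the flask press standing nearby.

Things in the scene. Friction and masses are not known exactly. Their poses are not given: they have to be found in the camera images.
- crank (a joint): Angle (rad) of the tap's crank, growing clockwise seen from above (cutting forward). Starts at 0.1 to 0.6; stops hard at 5.05, where the arm's flank meets the stop post. Takes about 4 N at the handle, stays where left; the tap sinks 1.75 mm a turn. At value q the handle lies in direction 2.214 - q rad (counter-clockwise from above) from tap_axis's x axis.
- crank_grip (a point): Middle of the crank's upright handle: black round sleeve, 20 mm across, 60 mm tall, spinning freely on its pin, so a gripper need not turn with the crank. It stands 65 mm from the tap's axis, at the end of the one flat steel crank arm (14 x 8 mm, top 34 mm below this point). This point is about 157 mm above the bench; but for the hub (4 mm) nothing there rises above the arm.
- tap_axis (a point): Point on the tap's upright axis, 123 mm above the bench, level with the arm's top: centre of the handle's circle. The tapping stand is fixed: dark grey base 140 x 120 mm, aluminium blank with round boss, steel tap, dark guide bridge on two pillars, crank on top. Its stop post, a 10 mm steel pin as high as the arm, stands 40 mm from the axis towards the point's -x.
- press_ball (a point): One end ball (18 mm) of the steel cross-bar (130 mm between balls, 163 mm above the bench) on the screw of the flask press: a dark grey press with two columns, base 130 x 110 mm, round brass flask inside. Fixed to the bench, its centre 240 mm or more from the tap; the bar turns easily and must be left as it is.
Things that resemble listed ones, but are neither listed nor needed, are in the scene too. What is shaped like the part that bears crank but purple is not meant.

How it is judged:
By the outcome, as a careful person would: the job done as asked, in the order asked, and still so for the second after the job is handed in, with the robot touching nothing.
It also fails if it takes over 48 s, if anything falls off the work surface, if the arm or the gripper's body presses on something with over 40 N, if the wrist force passes 120 N, or if a joint passes its speed limit or range.

## Working session

There is one attempt and no reset: what is moved stays moved. The work goes in short steps, Python scripts to look and compute and a shell command to move; the robot and the scene stay as the last step left them, time stands still between calls to the robot, and variables do not carry over. Pictures are saved under pics/ and viewed, at most 10 in all, crops included, and the job is handed in when it is done.

```bash
mkdir -p pics
python3 - <<'E'
from bench import *
import cv2,pickle
s=get_state();print({k:s[k] for k in('time','position','tool_rot','grip_width','ft_force')})
for n in('top','side'):
    d=get_image(n);pickle.dump(d,open(f'{n}0.pkl','wb'))
    cv2.imwrite(f'pics/{n}0.png',d['frame'][:,:,::-1]);print(n,d['K'],d['T'])
E
```

```text
{'time': 0.0, 'position': array([ 0.18929417, -0.6212729 ,  0.23546264]), 'tool_rot': array([-3.10543180e+00, -4.62733417e-01,  5.72787549e-04]), 'grip_width': 1.001907701050388, 'ft_force': array([-0.29539155, -0.2962797 ,  0.73088516])}
top [[591.04545277   0.         318.08271096]
 [  0.         591.04545277 247.68284908]
 [  0.           0.           1.        ]] [[ 1.44350974e-02 -9.89375465e-01  1.44664501e-01  3.67875578e-01]
 [-9.99649813e-01 -1.10706156e-02  2.40352467e-02 -6.07731875e-04]
 [-2.21783583e-02 -1.44960792e-01 -9.89188804e-01  9.35933350e-01]
 [ 0.00000000e+00  0.00000000e+00  0.00000000e+00  1.00000000e+00]]
side [[487.35327769   0.         314.1983558 ]
 [  0.         487.35327769 236.82033558]
 [  0.           0.           1.        ]] [[-0.97537879 -0.12431936  0.18215628  0.36753878]
 [-0.22052317  0.54082864 -0.81171048  0.65612474]
 [ 0.002396   -0.83189487 -0.55492809  0.56550834]
 [ 0.          0.          0.          1.        ]]
```

View pics/top0.png

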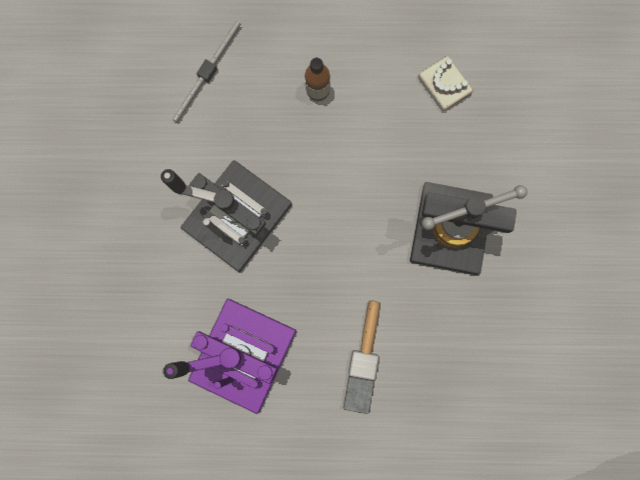

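View pics/side0.png

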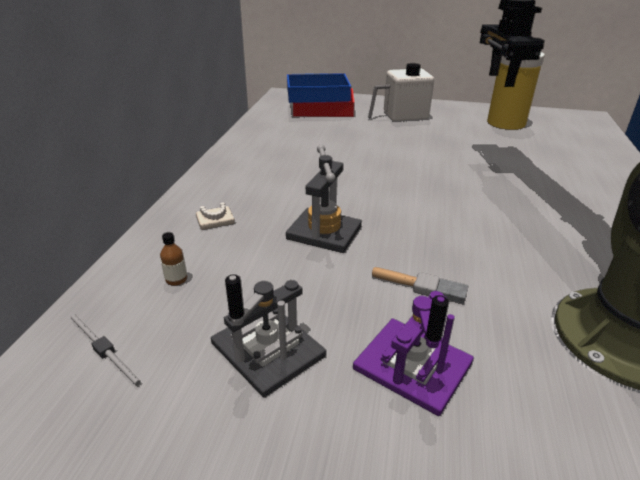

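The pictures show these candidates:
- Grey stand: crank handle at top (173,181) and side (235,297), hub at top (224,199).
- Purple twin: handle at top (176,370). This is the decoy.
- Flask press: cross-bar ball at top (521,191).
- Loose tap wrench: top (207,70).

I choose the grey stand's black handle. Next I check it in a close crop and measure it.

```bash
cat > h.py <<'E'
import numpy as np,cv2,pickle
def cloud(d):
    v,u=np.mgrid[:480,:640];z=d['depth'];K=d['K']
    p=np.stack([(u-K[0,2])/K[0,0]*z,(v-K[1,2])/K[1,1]*z,z],-1)
    return p@d['T'][:3,:3].T+d['T'][:3,3]
def ray(d,u,v,h):
    r=d['T'][:3,:3]@np.linalg.solve(d['K'],[u,v,1]);o=d['T'][:3,3]
    return o+r*(h-o[2])/r[2]
E
python3 - <<'E'
from h import *
d=pickle.load(open('top0.pkl','rb'));P=cloud(d)
R=np.zeros((480,640),bool);R[150:290,150:300]=1
for lo,hi in((.18,.195),(.122,.135),(.112,.1235)):
    m=R&(P[...,2]>lo)&(P[...,2]<hi)&(d['depth']>0)
    n,l,st,c=cv2.connectedComponentsWithStats(m.astype('uint8'))
    for i in range(1,n):
        if st[i,4]>8: q=P[l==i];print(lo,st[i],c[i].round(1),q.mean(0).round(4),np.ptp(q,0).round(3),((q.min(0)+q.max(0))/2).round(4))
s=pickle.load(open('side0.pkl','rb'));Q=cloud(s)
m=np.zeros((480,640),bool);m[265:335,215:260]=1
m&=(s['frame'].max(2)<60)&(Q[...,2]>.13)&(Q[...,2]<.2);q=Q[m];print('side',q.mean(0),q.min(0),q.max(0))
a=cv2.resize(d['frame'][150:290,150:300],None,fx=4,fy=4,interpolation=2)
cv2.imwrite('pics/crop1.png',a[:,:,::-1])
E
```

```text
0.18 [161 169  16  16 189] [168.4 176.2] [0.5703 0.2156 0.1859] [0.019 0.019 0.01 ] [0.5709 0.2163 0.1851]
0.122 [178 184  24  13 106] [191.1 190.6] [0.5661 0.1999 0.1245] [0.016 0.03  0.013] [0.5666 0.2014 0.1283]
0.122 [201 189  33  20 363] [220.7 198.1] [0.5555 0.1573 0.1255] [0.028 0.046 0.008] [0.5552 0.163  0.1262]
0.122 [203 219   7   6  18] [206.2 221.7] [0.5219 0.177  0.1232] [0.007 0.009 0.003] [0.5223 0.1773 0.1233]
0.112 [178 185  38  18 284] [198.9 193. ] [0.5635 0.1894 0.1214] [0.023 0.054 0.008] [0.5636 0.1931 0.1192]
0.112 [220 195  15  15  39] [229.3 204.8] [0.5476 0.1462 0.118 ] [0.021 0.019 0.011] [0.5516 0.1492 0.1176]
0.112 [203 218   9   8  44] [207.2 221.7] [0.5224 0.1761 0.1201] [0.01  0.01  0.011] [0.5229 0.1768 0.1178]
side [0.56664299 0.224069   0.16292797] [0.55904542 0.2116373  0.13023973] [0.5779023  0.22834346 0.19001424]
```

View pics/crop1.png

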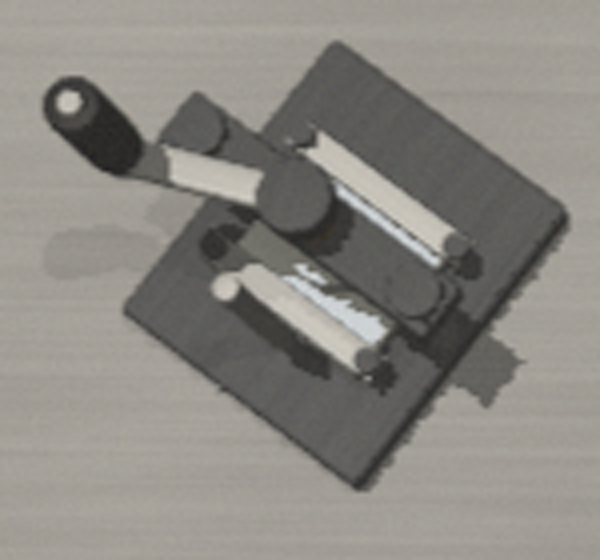

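The crop confirms the choice. The grey stand has its handle top at full-image (167.5,176), hub at (224.2,198.7) and stop post top at (206.5,222). I'll fix the axis and start angle from these.

Run:
```python
from h import *
d=pickle.load(open('top0.pkl','rb'));s=pickle.load(open('side0.pkl','rb'))
P=cloud(d)
g=d['frame'].astype(int)
hub=ray(d,224.2,198.7,.127);post=ray(d,206.5,222,.123);h=ray(d,168.4,176.2,.187)
hs=ray(s,234,279,.187)
print(hub,post,h,'side handle top',hs)
a=lambda v:np.arctan2(v[1],v[0])
print('r',np.linalg.norm((h-hub)[:2]),'post r',np.linalg.norm((post-hub)[:2]))
x=a(hub-post);q=(2.214-(a((h-hub))-x))%(2*np.pi);print('xdir',x,'hdir',a(h-hub),'q0',q)
# hub in the side view
for p in(hub,h,post):
    c=s['T'][:3,:3].T@(p-s['T'][:3,3]);c=s['K']@c;print('side px',(c/c[2])[:2])
c=cv2.resize(s['frame'][260:400,200:340],None,fx=4,fy=4,interpolation=2);cv2.imwrite('pics/crop2.png',c[:,:,::-1])
```

```text
[0.55428417 0.15204687 0.127     ] [0.5214835  0.17651348 0.123     ] [0.5699605  0.21533059 0.187     ] side handle top [0.56780037 0.21649965 0.187     ]
r 0.06519644555108181 post r 0.040920641239651466
xdir -0.6408835691484175 hdir 1.3279693918908044 q0 0.24514703896077794
side px [263.06003998 285.77199635]
side px [232.68777563 278.1803799 ]
side px [280.78518767 302.68804974]
```

View pics/crop2.png

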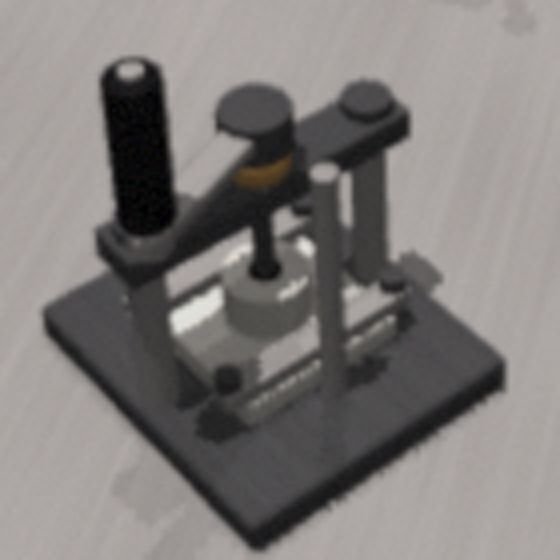

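The side view agrees to about 1 mm: handle top at (233,277.5), hub at (263.7,286), post at (281,303). So the axis is at (0.554, 0.152), the start angle is q0 ≈ 0.245, the radius 65 mm and the post distance 41 mm. Now I move there in two legs.

```bash
python3 -m jog '[{"claw":87,"dx":0,"dy":0,"dz":-30,"spin":0},{"claw":87,"dx":329,"dy":-183,"dz":-40,"spin":17},{"claw":87,"dx":329,"dy":-183,"dz":-40,"spin":17},{"claw":87,"dx":329,"dy":-183,"dz":-40,"spin":17},{"claw":87,"dx":329,"dy":-183,"dz":-40,"spin":17},{"claw":87,"dx":329,"dy":-183,"dz":-40,"spin":17},{"claw":87,"dx":329,"dy":-183,"dz":-40,"spin":17},{"claw":87,"dx":329,"dy":-183,"dz":-40,"spin":17},{"claw":87,"dx":329,"dy":-183,"dz":-40,"spin":17},{"claw":87,"dx":329,"dy":-183,"dz":-40,"spin":17},{"claw":87,"dx":608,"dy":-689,"dz":-40,"spin":17},{"claw":87,"dx":608,"dy":-689,"dz":-40,"spin":17},{"claw":87,"dx":608,"dy":-689,"dz":-40,"spin":17},{"claw":87,"dx":608,"dy":-689,"dz":-40,"spin":17},{"claw":87,"dx":608,"dy":-689,"dz":-40,"spin":17},{"claw":87,"dx":608,"dy":-689,"dz":-40,"spin":17},{"claw":87,"dx":608,"dy":-689,"dz":-40,"spin":17},{"claw":87,"dx":608,"dy":-689,"dz":-40,"spin":17},{"claw":87,"dx":608,"dy":-689,"dz":-40,"spin":17},{"claw":87,"dx":608,"dy":-689,"dz":-40,"spin":17}]' 30; python3 -c "
from bench import *
s=get_state();print(s['joint_positions'],s['position'],s['tool_rot'])"
```

```text
time: 1.77
position: [0.5358, 0.0567, 0.2764]
tool_rot: [3.141, -0.002, -0.0]
ft_force: [1.3, 0.4, -0.5]
grip_width: 0.998
grip_force: 0.0
[ 0.44291331  0.10575245 -0.63984397  1.64850204  0.06452014  1.4086152
 -1.77668054] [0.53582265 0.05667535 0.2764051 ] [ 3.14097029e+00 -1.87459472e-03 -2.86295782e-05]
```

```bash
python3 -m jog '[{"claw":87,"dx":34,"dy":-158,"dz":0,"spin":0},{"claw":87,"dx":34,"dy":-158,"dz":0,"spin":0},{"claw":87,"dx":34,"dy":-158,"dz":0,"spin":0},{"claw":87,"dx":34,"dy":-158,"dz":0,"spin":0},{"claw":87,"dx":34,"dy":-158,"dz":0,"spin":0},{"claw":87,"dx":34,"dy":-158,"dz":0,"spin":0},{"claw":87,"dx":34,"dy":-158,"dz":0,"spin":0}]'; python3 -c "
from bench import *
s=get_state();print(s['joint_positions'],s['position'],s['tool_rot'])"
```

```text
time: 2.35
position: [0.5701, 0.2119, 0.2758]
tool_rot: [3.14, -0.002, -0.002]
ft_force: [-0.2, -0.5, -0.4]
grip_width: 1.001
grip_force: 0.0
[ 0.1929365   0.29253518 -0.73212768  1.4797202   0.19597586  1.44560195
 -2.11466736] [0.57013576 0.21193171 0.27578308] [ 3.14039574e+00 -1.72625443e-03 -1.90081023e-03]
```

```bash
python3 -m jog '[{"claw":87,"dx":0,"dy":-3,"dz":20,"spin":0},{"claw":87,"dx":0,"dy":-3,"dz":40,"spin":0},{"claw":87,"dx":0,"dy":-3,"dz":40,"spin":0},{"claw":87,"dx":0,"dy":-3,"dz":40,"spin":0}]'
```

```text
time: 2.68
position: [0.5701, 0.2131, 0.2358]
tool_rot: [3.139, -0.006, -0.003]
ft_force: [1.4, -0.4, 0.5]
grip_width: 0.998
grip_force: 0.0
```

Run:
```python
from bench import *
from h import *
print(get_state()['position'])
d=get_image('side')
cv2.imwrite('pics/s2.png',cv2.resize(d['frame'][180:380,150:350],None,fx=3,fy=3)[:,:,::-1])
```

```text
[0.57010821 0.2130736  0.23575963]
```

View pics/s2.png

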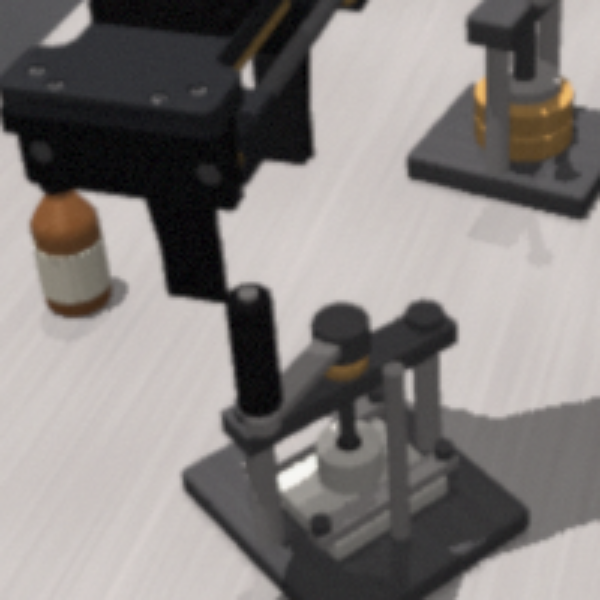

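The side crop shows the fingers straddling the handle: near fingertip at crop (195,290), far finger at (290,140), handle top at (250,290). I go down to the grip height and close.

```bash
python3 -m jog '[{"claw":87,"dx":0,"dy":-2,"dz":20,"spin":0},{"claw":87,"dx":0,"dy":-2,"dz":40,"spin":0},{"claw":87,"dx":0,"dy":-2,"dz":60,"spin":0},{"claw":87,"dx":0,"dy":-2,"dz":80,"spin":0},{"claw":87,"dx":0,"dy":-2,"dz":80,"spin":0},{"claw":87,"dx":0,"dy":-2,"dz":80,"spin":0}]' 25 && python3 -m jog '[{"claw":40},{"claw":30},{"claw":24},{"claw":15},{"claw":10},{"claw":10},{"claw":10},{"claw":10},{"claw":10},{"claw":10},{"claw":10},{"claw":10}]' 25
```

```text
time: 3.23
position: [0.5705, 0.217, 0.1572]
tool_rot: [3.141, -0.003, -0.0]
ft_force: [0.1, 0.3, 1.4]
grip_width: 0.999
grip_force: 0.0$[0]: bad value
```

```bash
python3 -m jog '[{"claw":40,"dx":0,"dy":0,"dz":0,"spin":0},{"claw":30,"dx":0,"dy":0,"dz":0,"spin":0},{"claw":20,"dx":0,"dy":0,"dz":0,"spin":0},{"claw":10,"dx":0,"dy":0,"dz":0,"spin":0},{"claw":10,"dx":0,"dy":0,"dz":0,"spin":0},{"claw":10,"dx":0,"dy":0,"dz":0,"spin":0},{"claw":10,"dx":0,"dy":0,"dz":0,"spin":0},{"claw":10,"dx":0,"dy":0,"dz":0,"spin":0},{"claw":10,"dx":0,"dy":0,"dz":0,"spin":0},{"claw":10,"dx":0,"dy":0,"dz":0,"spin":0},{"claw":10,"dx":0,"dy":0,"dz":0,"spin":0},{"claw":10,"dx":0,"dy":0,"dz":0,"spin":0}]' 25
```

```text
time: 4.23
position: [0.5702, 0.2177, 0.1565]
tool_rot: [3.141, -0.001, -0.0]
ft_force: [0.1, -0.3, 0.5]
grip_width: 0.222
grip_force: 25.0
```

The handle is gripped: opening 19.3 mm, grip force 25 N. Next I tabulate the arc in tool axes.

```bash
cat >> h.py <<'E'
def arc(a0,ts,r=65.):
    "shifts (tool axes, mm) for turns ts deg clockwise from handle direction a0 deg"
    for t in ts:
        a=np.radians(a0-t);b=np.radians(a0)
        print(int(t),np.round([r*(np.cos(a)-np.cos(b)),-r*(np.sin(a)-np.sin(b)),1.75*t/360],1))
E
python3 -c "
from h import *
arc(76.1,range(10,191,10))"
```

```text
10 [10.7  3.7  0. ]
20 [20.6  9.1  0.1]
30 [29.5 16.3  0.1]
40 [36.9 24.8  0.2]
50 [42.8 34.5  0.2]
60 [46.8 45.1  0.3]
70 [49.  56.2  0.3]
80 [49.2 67.5  0.4]
90 [47.5 78.7  0.4]
100 [43.8 89.4  0.5]
110 [38.3 99.4  0.5]
120 [ 31.2 108.2   0.6]
130 [ 22.7 115.6   0.6]
140 [ 13.  121.5   0.7]
150 [  2.4 125.5   0.7]
160 [ -8.7 127.7   0.8]
170 [-20.  127.9   0.8]
180 [-31.2 126.2   0.9]
190 [-41.9 122.5   0.9]
```

```bash
python3 -m jog '[{"claw":10,"dx":5.3,"dy":1.6,"dz":0,"spin":0},{"claw":10,"dx":10.7,"dy":3.7,"dz":0,"spin":0},{"claw":10,"dx":15.7,"dy":6.2,"dz":0,"spin":0},{"claw":10,"dx":20.6,"dy":9.1,"dz":0.1,"spin":0},{"claw":10,"dx":25.2,"dy":12.5,"dz":0.1,"spin":0},{"claw":10,"dx":29.5,"dy":16.3,"dz":0.1,"spin":0},{"claw":10,"dx":36.9,"dy":24.8,"dz":0.2,"spin":0},{"claw":10,"dx":42.8,"dy":34.5,"dz":0.2,"spin":0}]'
```

```text
time: 4.9
position: [0.6125, 0.184, 0.1559]
tool_rot: [-3.14, -0.001, 0.003]
ft_force: [-6.8, 2.0, 1.5]
grip_width: 0.225
grip_force: 25.0
```

Forces are only a few newtons, so I continue to the half turn and stop.

```bash
python3 -m jog '[{"claw":10,"dx":4,"dy":10.6,"dz":0,"spin":0},{"claw":10,"dx":6.2,"dy":21.7,"dz":0.1,"spin":0},{"claw":10,"dx":6.4,"dy":33,"dz":0.2,"spin":0},{"claw":10,"dx":4.7,"dy":44.2,"dz":0.2,"spin":0},{"claw":10,"dx":1,"dy":54.9,"dz":0.3,"spin":0},{"claw":10,"dx":-4.5,"dy":64.9,"dz":0.3,"spin":0},{"claw":10,"dx":-11.6,"dy":73.7,"dz":0.4,"spin":0},{"claw":10,"dx":-20.1,"dy":81.1,"dz":0.4,"spin":0},{"claw":10,"dx":-29.8,"dy":87,"dz":0.5,"spin":0},{"claw":10,"dx":-40.4,"dy":91,"dz":0.5,"spin":0},{"claw":10,"dx":-51.5,"dy":93.2,"dz":0.6,"spin":0},{"claw":10,"dx":-62.8,"dy":93.4,"dz":0.6,"spin":0},{"claw":10,"dx":-68.5,"dy":92.8,"dz":0.6,"spin":0},{"claw":10,"dx":-74,"dy":91.7,"dz":0.7,"spin":0},{"claw":10,"dx":-74,"dy":91.7,"dz":0.7,"spin":0},{"claw":10,"dx":-74,"dy":91.7,"dz":0.7,"spin":0},{"claw":10,"dx":-74,"dy":91.7,"dz":0.7,"spin":0},{"claw":10,"dx":-74,"dy":91.7,"dz":0.7,"spin":0}]'
python3 - <<'E'
from bench import *
from h import *
d=get_image('top');pickle.dump(d,open('top1.pkl','wb'))
print(get_state()['position'],get_state()['ft_force'])
cv2.imwrite('pics/t3.png',cv2.resize(d['frame'][120:320,120:320],None,fx=3,fy=3)[:,:,::-1])
E
```

```text
time: 6.4
position: [0.5399, 0.0912, 0.1558]
tool_rot: [3.141, -0.002, 0.002]
ft_force: [3.6, 1.0, -2.6]
grip_width: 0.22
grip_force: 25.0
[0.53989852 0.09120411 0.15585891] [ 4.11784918  1.21351426 -2.82623483]
```

View pics/t3.png

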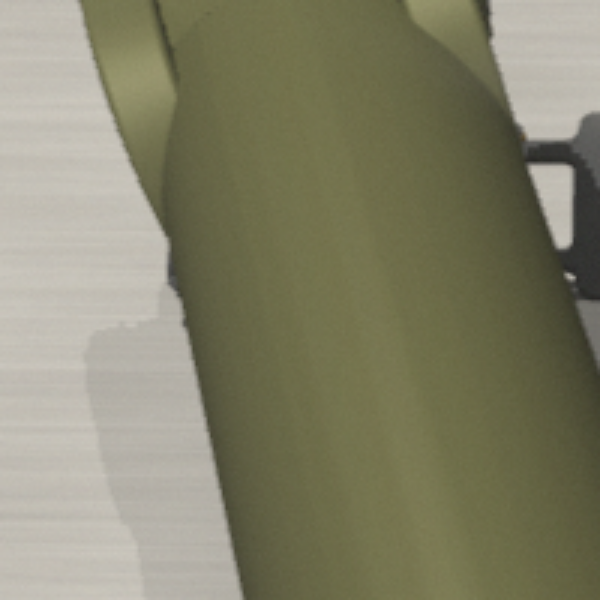

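The top view is blocked: the upper arm covers crop (160–600, 0–600) and hides the handle. The TCP positions before and after are 130.1 mm apart, which is exactly two radii, so the half turn is confirmed. Now a quarter turn back.

```bash
python3 -m jog '[{"claw":10,"dx":5.6,"dy":1.1,"dz":0,"spin":0},{"claw":10,"dx":11.2,"dy":1.7,"dz":0,"spin":0},{"claw":10,"dx":22.5,"dy":1.5,"dz":-0.1,"spin":0},{"claw":10,"dx":33.6,"dy":-0.7,"dz":-0.1,"spin":0},{"claw":10,"dx":44.2,"dy":-4.7,"dz":-0.2,"spin":0},{"claw":10,"dx":53.9,"dy":-10.6,"dz":-0.2,"spin":0},{"claw":10,"dx":62.4,"dy":-18,"dz":-0.3,"spin":0},{"claw":10,"dx":69.5,"dy":-26.8,"dz":-0.3,"spin":0},{"claw":10,"dx":75,"dy":-36.8,"dz":-0.4,"spin":0},{"claw":10,"dx":77.1,"dy":-42.1,"dz":-0.4,"spin":0},{"claw":10,"dx":78.7,"dy":-47.5,"dz":-0.4,"spin":0},{"claw":10,"dx":78.7,"dy":-47.5,"dz":-0.4,"spin":0},{"claw":10,"dx":78.7,"dy":-47.5,"dz":-0.4,"spin":0},{"claw":10,"dx":78.7,"dy":-47.5,"dz":-0.4,"spin":0},{"claw":10,"dx":78.7,"dy":-47.5,"dz":-0.4,"spin":0}]'; python3 -c "
from h import *
p=np.array([.5399,.0912])
from bench import *
s=get_state()['position'][:2]; a=lambda v:np.degrees(np.arctan2(v[1],v[0]));c=np.array([.55505,.15445])
print(a(s-c),a(p-c),np.linalg.norm(s-c))
arc(-13.9,range(10,191,10))"
```

```text
time: 7.7
position: [0.6174, 0.1389, 0.1559]
tool_rot: [-3.142, 0.002, 0.001]
ft_force: [-2.0, -0.5, 0.6]
grip_width: 0.227
grip_force: 25.0
-14.000410013782552 -103.47003472997609 0.06424865689915277
10 [-3.7 10.7  0. ]
20 [-9.1 20.6  0.1]
30 [-16.3  29.5   0.1]
40 [-24.8  36.9   0.2]
50 [-34.5  42.8   0.2]
60 [-45.1  46.8   0.3]
70 [-56.2  49.    0.3]
80 [-67.5  49.2   0.4]
90 [-78.7  47.5   0.4]
100 [-89.4  43.8   0.5]
110 [-99.4  38.3   0.5]
120 [-108.2   31.2    0.6]
130 [-115.6   22.7    0.6]
140 [-121.5   13.     0.7]
150 [-125.5    2.4    0.7]
160 [-127.7   -8.7    0.8]
170 [-127.9  -20.     0.8]
180 [-126.2  -31.2    0.9]
190 [-122.5  -41.9    0.9]
```

The crank went back 89.5°. Now forward 170° at pace, then slowly to the stop.

```bash
python3 -m jog '[{"claw":10,"dx":-1.6,"dy":5.3,"dz":0,"spin":0},{"claw":10,"dx":-3.7,"dy":10.7,"dz":0,"spin":0},{"claw":10,"dx":-9.1,"dy":20.6,"dz":0.1,"spin":0},{"claw":10,"dx":-16.3,"dy":29.5,"dz":0.1,"spin":0},{"claw":10,"dx":-24.8,"dy":36.9,"dz":0.2,"spin":0},{"claw":10,"dx":-34.5,"dy":42.8,"dz":0.2,"spin":0},{"claw":10,"dx":-45.1,"dy":46.8,"dz":0.3,"spin":0},{"claw":10,"dx":-56.2,"dy":49,"dz":0.3,"spin":0},{"claw":10,"dx":-67.5,"dy":49.2,"dz":0.4,"spin":0},{"claw":10,"dx":-78.7,"dy":47.5,"dz":0.4,"spin":0},{"claw":10,"dx":-89.4,"dy":43.8,"dz":0.5,"spin":0},{"claw":10,"dx":-99.4,"dy":38.3,"dz":0.5,"spin":0},{"claw":10,"dx":-108.2,"dy":31.2,"dz":0.6,"spin":0},{"claw":10,"dx":-115.6,"dy":22.7,"dz":0.6,"spin":0},{"claw":10,"dx":-121.5,"dy":13,"dz":0.7,"spin":0},{"claw":10,"dx":-125.5,"dy":2.4,"dz":0.7,"spin":0},{"claw":10,"dx":-127.7,"dy":-8.7,"dz":0.8,"spin":0},{"claw":10,"dx":-128,"dy":-14.3,"dz":0.8,"spin":0},{"claw":10,"dx":-127.9,"dy":-20,"dz":0.8,"spin":0},{"claw":10,"dx":-127.9,"dy":-20,"dz":0.8,"spin":0}]'; python3 -c "
from h import *
arc(-183.9,range(2,27,2))"
```

```text
time: 9.37
position: [0.4894, 0.1596, 0.1551]
tool_rot: [3.141, 0.0, -0.001]
ft_force: [-2.1, -3.4, 0.8]
grip_width: 0.225
grip_force: 25.0
2 [ 0.2 -2.3  0. ]
4 [ 0.5 -4.5  0. ]
6 [ 0.8 -6.8  0. ]
8 [ 1.2 -9.   0. ]
10 [  1.8 -11.2   0. ]
12 [  2.3 -13.4   0.1]
14 [  3.  -15.6   0.1]
16 [  3.7 -17.7   0.1]
18 [  4.5 -19.8   0.1]
20 [  5.4 -21.9   0.1]
22 [  6.4 -24.    0.1]
24 [  7.4 -26.    0.1]
26 [  8.5 -28.    0.1]
```

```bash
python3 -m jog '[{"claw":10,"dx":0.5,"dy":-4.5,"dz":0,"spin":0},{"claw":10,"dx":1.2,"dy":-9,"dz":0,"spin":0},{"claw":10,"dx":1.8,"dy":-11.2,"dz":0,"spin":0},{"claw":10,"dx":2.3,"dy":-13.4,"dz":0.1,"spin":0},{"claw":10,"dx":2.3,"dy":-13.4,"dz":0.1,"spin":0},{"claw":10,"dx":2.3,"dy":-13.4,"dz":0.1,"spin":0}]'; python3 -m jog '[{"claw":10,"dx":0.4,"dy":-1.1,"dz":0,"spin":0},{"claw":10,"dx":0.7,"dy":-2.2,"dz":0,"spin":0},{"claw":10,"dx":0.7,"dy":-2.2,"dz":0,"spin":0},{"claw":10,"dx":0.7,"dy":-2.2,"dz":0,"spin":0}]';  python3 -m jog '[{"claw":10,"dx":0.4,"dy":-1.1,"dz":0,"spin":0},{"claw":10,"dx":0.4,"dy":-1.1,"dz":0,"spin":0},{"claw":10,"dx":0.4,"dy":-1.1,"dz":0,"spin":0}]'
```

```text
time: 9.87
position: [0.4918, 0.173, 0.155]
tool_rot: [-3.141, 0.001, 0.001]
ft_force: [-3.3, -2.8, 2.3]
grip_width: 0.22
grip_force: 25.0
time: 10.2
position: [0.4925, 0.1749, 0.155]
tool_rot: [-3.142, 0.001, 0.001]
ft_force: [-4.1, -1.4, 2.2]
grip_width: 0.224
grip_force: 25.0
time: 10.45
position: [0.4928, 0.1758, 0.155]
tool_rot: [3.141, -0.001, -0.001]
ft_force: [-5.3, -3.4, 3.0]
grip_width: 0.222
grip_force: 25.0
```

Not at the stop yet. I continue in 1 mm steps, watching the force.

```bash
python3 -m jog '[{"claw":10,"dx":0.4,"dy":-1,"dz":0,"spin":0},{"claw":10,"dx":0.4,"dy":-1,"dz":0,"spin":0},{"claw":10,"dx":0.4,"dy":-1,"dz":0,"spin":0}]' | sed -n '2p;4p'; python3 -m jog '[{"claw":10,"dx":0.4,"dy":-1,"dz":0,"spin":0},{"claw":10,"dx":0.4,"dy":-1,"dz":0,"spin":0},{"claw":10,"dx":0.4,"dy":-1,"dz":0,"spin":0}]' | sed -n '2p;4p'
```

```text
position: [0.4929, 0.1762, 0.1549]
ft_force: [-4.8, -3.0, 4.3]
position: [0.493, 0.1765, 0.1548]
ft_force: [-6.8, -5.7, 4.3]
```

```bash
python3 -m jog '[{"claw":10,"dx":0.4,"dy":-1.5,"dz":0,"spin":0},{"claw":10,"dx":0.4,"dy":-1.5,"dz":0,"spin":0},{"claw":10,"dx":0.4,"dy":-1.5,"dz":0,"spin":0}]' | sed -n '2p;4p';python3 -m jog '[{"claw":10,"dx":0.5,"dy":-1.5,"dz":0,"spin":0},{"claw":10,"dx":0.5,"dy":-1.5,"dz":0,"spin":0},{"claw":10,"dx":0.5,"dy":-1.5,"dz":0,"spin":0}]' | sed -n '2p;4p'
```

```text
position: [0.4932, 0.177, 0.1547]
ft_force: [-7.7, -7.0, 5.3]
position: [0.4934, 0.1775, 0.1546]
ft_force: [-8.1, -8.6, 6.4]
```

```bash
python3 -m jog '[{"claw":10,"dx":0.7,"dy":-2,"dz":0,"spin":0},{"claw":10,"dx":1,"dy":-3,"dz":0,"spin":0},{"claw":10,"dx":1,"dy":-3,"dz":0,"spin":0},{"claw":10,"dx":1,"dy":-3,"dz":0,"spin":0}]' | sed -n '2p;4p'
```

```text
position: [0.4937, 0.1785, 0.1544]
ft_force: [-10.6, -13.9, 8.5]
```

The force builds with hardly any motion, and the angle matches the predicted 5.05, so the arm is against the post. I let go and rise.

```bash
python3 -m jog '[{"claw":30,"dx":0,"dy":0,"dz":0,"spin":0},{"claw":50,"dx":0,"dy":2,"dz":0,"spin":0},{"claw":70,"dx":-1,"dy":4,"dz":0,"spin":0},{"claw":70,"dx":-1,"dy":4,"dz":0,"spin":0},{"claw":70,"dx":-1,"dy":4,"dz":0,"spin":0},{"claw":70,"dx":-1,"dy":4,"dz":0,"spin":0},{"claw":70,"dx":-1,"dy":4,"dz":0,"spin":0},{"claw":70,"dx":-1,"dy":4,"dz":0,"spin":0}]' && python3 -m jog '[{"claw":70,"dx":0,"dy":0,"dz":-20,"spin":0},{"claw":70,"dx":0,"dy":0,"dz":-50,"spin":0},{"claw":70,"dx":0,"dy":0,"dz":-85,"spin":0},{"claw":70,"dx":0,"dy":0,"dz":-120,"spin":0},{"claw":70,"dx":0,"dy":40,"dz":-130,"spin":0},{"claw":70,"dx":0,"dy":80,"dz":-130,"spin":0},{"claw":70,"dx":0,"dy":120,"dz":-130,"spin":0},{"claw":70,"dx":0,"dy":160,"dz":-130,"spin":0},{"claw":70,"dx":0,"dy":200,"dz":-130,"spin":0},{"claw":70,"dx":0,"dy":240,"dz":-130,"spin":0},{"claw":70,"dx":0,"dy":280,"dz":-130,"spin":0},{"claw":70,"dx":0,"dy":320,"dz":-130,"spin":0},{"claw":70,"dx":0,"dy":360,"dz":-130,"spin":0},{"claw":70,"dx":0,"dy":400,"dz":-130,"spin":0},{"claw":70,"dx":0,"dy":400,"dz":-130,"spin":0},{"claw":70,"dx":0,"dy":400,"dz":-130,"spin":0}]'
python3 - <<'E'
from bench import *
from h import *
d=get_image('top');pickle.dump(d,open('top2.pkl','wb'))
P=cloud(d);R=np.zeros((480,640),bool);R[150:290,150:300]=1
m=R&(P[...,2]>.177)&(P[...,2]<.2)&(d['depth']>0)
n,l,st,c=cv2.connectedComponentsWithStats(m.astype('uint8'))
for i in range(1,n):
    if st[i,4]>50:
        h=ray(d,*c[i],.185);v=h[:2]-[.55428,.15205];t=np.degrees(np.arctan2(v[1],v[0]))
        print(st[i],c[i],h,np.linalg.norm(v),t,'q',(2.214-np.radians(t)-.641)%(2*np.pi))
cv2.imwrite('pics/t4.png',d['frame'][:,:,::-1])
E
```

```text
time: 12.45
position: [0.495, 0.1803, 0.1552]
tool_rot: [-3.141, 0.0, -0.001]
ft_force: [-0.4, -0.5, -1.0]
grip_width: 0.741
grip_force: 0.0
time: 13.78
position: [0.4939, -0.2229, 0.2845]
tool_rot: [-3.141, 0.01, 0.001]
ft_force: [0.4, 1.4, 0.4]
grip_width: 0.804
grip_force: 0.0
[190 227  16  16 190] [197.75263158 234.65789474] [0.492992   0.17368021 0.185     ] 0.06499295512668782 160.5606726392397 q 5.05387292040808
```

View pics/t4.png

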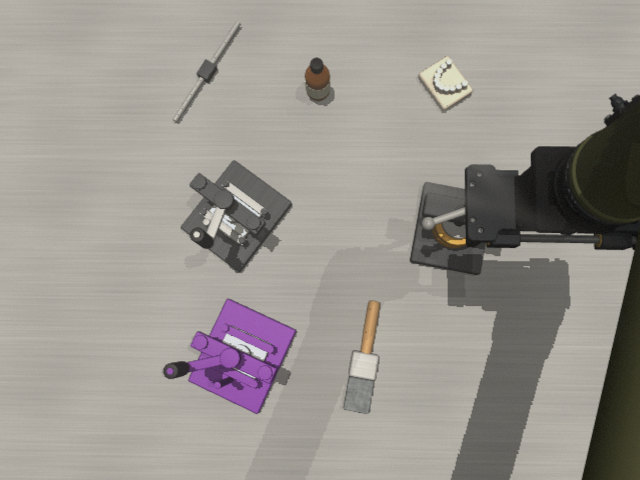

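The picture shows the grey stand's handle at (198,235) next to the post, measured q ≈ 5.05. The press ball is still at (428,224), and the gripper hangs clear above. I'm handing in.

```bash
python3 -c "
from bench import *
print(get_state()['qd'].round(3));print(close_job())"
```

```text
[-0.027 -0.018 -0.041  0.01  -0.007  0.002  0.001]
the job is handed in; nothing more can be done
None
```

The job is handed in: the tap went half a turn forward, a quarter turn back, then forward to the stop post (crank measured at about 5.05 rad) and was released, with the flask press never touched, in about 14 s of the 48 s.

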